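# Tip the tall carton flat in the drawer tray

## Robot

A 7-joint arm with a two-finger parallel gripper is mounted at the origin on a cart in front of the work surface, level with it; the furniture and walls round the work are solid. World frame = base frame: x ahead of the robot, y to its left, z up, the work surface at z = 0. Lengths are in m, angles in rad, forces in N, time in s.
With the tool pointing down it reaches from about 0.425 to 0.95 m from the base axis. Payload 4.7 kg.
Tool frame: the origin (TCP) lies on the centre line of the jaws, within the pads' length; the fingertips stand robot.nose_length ahead of it and the grasp point (between the pads) lies 8 mm behind it (robot.nose_length is the distance from the TCP to the fingertips, in m); z points along the fingers, y is the line along which they close (so a half turn about z gives the same grasp; the last joint's range is limited). The gripper opens to 85 mm and grips with 20 to 120 N. Pads are 22 mm wide; open, the fingers measure 114 mm over their backs; the gripper's body (76 mm by 85 mm) begins 54 mm behind the grasp point. The pads swing forward as they close: fully open they stand 13 mm farther back than shut.
Start: joints at [-1.154, 0.469, -0.049, 1.532, 0.024, 1.141, -0.082], TCP at [0.291, 0.609, 0.211] pointing down, gripper open.
Joint ranges: [-2.59, 2.59], [-0.33, 1.99], [-1.39, 1.29], [0.1, 2.45], [-1.04, 4.18], [0.21, 1.99], [-2.66, 2.66]. Speed limits (rad/s): [2.57, 2.57, 3.14, 3.14, 3.14, 3.14, 3.14].

## Interface

Orientations are given as [roll, pitch, yaw] about the fixed x, y, z axes, in that order (R = Rz(yaw) Ry(pitch) Rx(roll)).
In Python, from plant import robot gives the robot as it stands. Calls block until the motion is done:
- robot.goto(position, orientation): joint-space move of the TCP to a pose.
- robot.move_straight(position, vel=0.15, attitude=None, contact_N=None): straight line of the TCP; attitude=None keeps the orientation; vel is the mean speed in m/s. With contact_N (N) it stops when the force on the tool has changed by that much, and returns True; else False.
- robot.move_joints(angles): joint-space move.
- robot.grip(opening, strength=None): opening from 0.0 (shut) to 1.0 (fully open); strength is the grip in N (None keeps the last); returns when the fingers have stopped.
- robot.sleep(seconds).
- robot.inverse_kinematics(position, orientation): joint angles nearest the present ones, or None.
- robot.sense(): the state.
- robot.grab_frame(name): name is "side" or "top"; returns a dict with "image" (384x512x3 uint8, red, green, blue), "range_z" (384x512 float32, m along the optical axis (not along the pixel's ray), 0 where there is no reading), "fx", "fy", "cx", "cy" (pixels), "R" (3x3) and "t" (3): a world point X has camera coordinates R X + t. Camera axes: x right, y down, z forward; pixel columns grow to the right and rows downward; lengths in m; the calibration is good to about 2 mm. A picture is of the moment at which its call begins.
A pose or a line that the arm cannot do raises robot.IKError and nothing moves.
- robot.close_job(): hands the job in; it is judged then, once.
The state is a dict: "t": time; "joint_pos": joint angles; "joint_velocities": joint speeds; "effort": joint torques, N m; "tcp_pos": TCP position; "tcp_rot": TCP orientation; "wrist_force": force on the tool from outside, world axes, zero at the start; "torque": the same for the moment, N m; "opening": opening from 0.0 (shut) to 1.0 (fully open); "gripper_force": force on a finger pad.
Only numpy, scipy, OpenCV 4.12 (cv2) and the standard library are available. Lean on these libraries where they do the work, as an engineer would, in place of code of your own. Each camera call takes 0.05 s, during which the arm holds its last target. There are 200 camera calls.

## Task

The wooden tray has to slide into a shallow drawer, but the taller of its two cardboard cartons sticks up too far. Push that carton high up with a fingertip so that it topples along its own lane towards the tray's raised end wall and lies flat between the lane's low walls, then push its foot until its top end rests fully against the end wall. Do not grip or lift it, and leave the short carton and all the other things standing as they are.

Things in the scene. Friction and masses are not known exactly. Their poses are not given: they have to be found in the camera images.
- tray: Wooden tray fixed on the worktop, 310 (x) x 210 (y) mm, open end at the left of the robot. Origin: centre of underside. x runs along its two lanes from the open end (x = -155) to the end wall (34 high, inner face x = +147). Base 4 thick; side walls and middle wall 6 thick, 14 high. Lanes 96 wide, centred on y = +51 and -51; +y is the side away from the robot.
- tall_carton: Taller cardboard carton with white paper band, 46 (x) x 72 (y) x 165 (z) mm, 0.15-0.31 kg, standing in either lane near the open end. Origin: centre of underside; z to its top, x about along tray x. It tips over its lower front edge once its top is pushed 40-60 mm along +x; pushed low it slides. Fallen, it lies 46 high, 35-80 mm short of the end wall; its underside then faces the open end.
- short_carton: The shorter carton of the same make, 46 x 72 x 95 mm, loose, standing in the other lane near the open end; it stays as it is. Origin: centre of its underside.
- spice_jar: Glass spice jar with a red cap, 45 mm wide, 106 mm high, standing just beyond the tray's end wall. Bystander; origin at the centre of its underside.
- salt_shaker: Salt shaker, 44 mm wide, 90 mm high, standing just beyond the end wall, farther from the robot than the spice jar there. Bystander; origin under its centre.
- spice_jar_back: Glass spice jar with a red cap, 45 mm wide, 106 mm high, standing beside the tray on the far side from the robot. Bystander; origin under its centre.
- mug: Mug, 80 x 115 x 102 mm high, back left near the fruit basket. Bystander.
- espresso_cup: White espresso cup, 58 x 87 x 56 mm high, to the right. Bystander.
- tin: Food tin, 76 mm wide, 58 mm high, to the right. Bystander.
- pepper_mill: Wooden pepper mill, 58 mm wide, 170 mm high, to the right. Bystander.
Not all that is in view belongs to the job. What is shaped like the tall_carton but red is not meant.

How it is judged:
On the way:
1. the tall carton has toppled along its lane and lies flat in it, top end towards the end wall (angle between tall_carton's own z axis and vertical between 1.48 and 1.66 rad and angle between the z axis of tall_carton and the x axis of tray, either way round below 0.1 rad and height (world z) of tall_carton below 0.036 m and (y of tall_carton in the frame of tray between 0.035 and 0.07 m or y of tall_carton in the frame of tray between -0.07 and -0.035 m) and x of tall_carton in the frame of tray below -0.03 m), for 0.1 s.
At the end, for the whole second after the job is handed in: The tall carton lies flat on the base of its lane (within about 0.09 rad of level and 0.1 rad of the lane's direction), its top end within 8 mm of the end wall, at rest; the short carton still stands within 15 mm of where it was (angle between tall_carton's own z axis and vertical between 1.48 and 1.66 rad and angle between the z axis of tall_carton and the x axis of tray, either way round below 0.1 rad and height (world z) of tall_carton below 0.036 m and (y of tall_carton in the frame of tray between 0.035 and 0.07 m or y of tall_carton in the frame of tray between -0.07 and -0.035 m) and x of tall_carton in the frame of tray between -0.026 and -0.01 m and linear speed of tall_carton below 0.01 m/s and angle between short_carton's own z axis and vertical below 0.1 rad and distance of short_carton from where it was at the start of the episode below 0.015 m); the robot touches nothing.
It fails at once if the tall carton is lifted off the tray (underside centre over 50 mm up; tipping it raises this to about 30 mm) (height (world z) of tall_carton above 0.05 m).
It fails at once if the short carton is moved more than 15 mm or tipped (distance of short_carton from where it was at the start of the episode above 0.015 m or angle between short_carton's own z axis and vertical above 0.2 rad).
It fails at once if another thing is moved more than 15 mm or tipped (distance of any of spice_jar, salt_shaker, spice_jar_back, mug, espresso_cup, tin, pepper_mill from where it was at the start of the episode above 0.015 m or angle between any of spice_jar, salt_shaker, spice_jar_back, mug, espresso_cup, tin, pepper_mill's own z axis and vertical above 0.2 rad).
It also fails if it takes over 35 s, if anything falls off the work surface, if the arm or the gripper's body presses on something with over 40 N, if the wrist force passes 120 N, or if a joint passes its speed limit or range.

## Working session

There is one attempt and no reset: what is moved stays moved. The work goes in short steps, each a Python script; the robot and the scene stay as the last script left them, time stands still between calls to the robot, and variables do not carry over. Pictures are saved under pics/ and viewed, at most 10 in all, crops included, and the job is handed in when it is done.

```bash
mkdir -p pics; ls
python3 - <<'E'
from plant import robot
import cv2,numpy as np
ims=[]
for n in("top","side"):
    f=robot.grab_frame(n); np.savez(f"pics/{n}0.npz",**f); cv2.imwrite(f"pics/{n}0.png",f["image"][:,:,::-1])
    print(n,f["fx"],f["cx"],f["cy"],np.round(-f["R"].T@f["t"],3),np.round(f["R"],3).tolist())
s=robot.sense();print(s["t"],s["tcp_pos"],s["tcp_rot"],robot.nose_length)
E
```

```text
pics
top 473.7121644303095 254.9854523617868 193.94905886745966 [ 0.399 -0.02   1.423] [[-0.005, -1.0, -0.008], [-0.997, 0.005, -0.076], [0.076, 0.007, -0.997]]
side 388.3110304864855 261.126497489005 193.56740616580493 [-0.042 -0.897  0.828] [[0.842, -0.539, -0.024], [-0.339, -0.495, -0.8], [0.419, 0.682, -0.599]]
0.1 [0.29078613 0.60853423 0.20997684] [-3.13984678e+00  3.27107366e-05  2.69578586e+00] 0.011
```

View pics/top0.png

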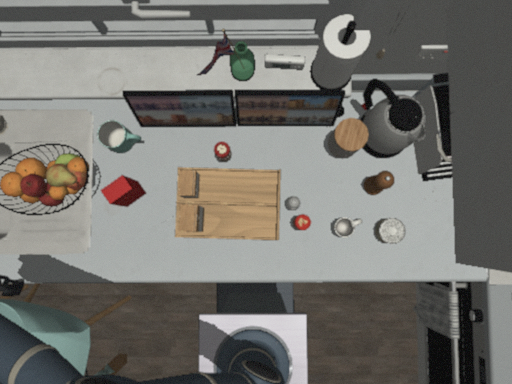

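View pics/side0.png

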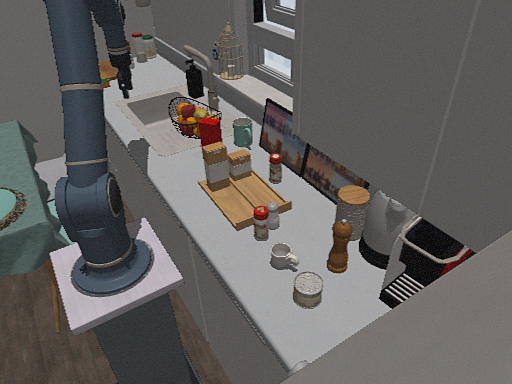

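The top view shows the tray at about (176–280, 168–240) with its open end on the left. The things that could be the tall carton are:
- the near-lane carton, top (195,218) / side (216,165)
- the far-lane carton, top (189,184) / side (240,163)
- the red box, top (122,190) / side (210,130), which is excluded by its colour

I choose the near-lane one, since it is the taller with a white band. Next I'll check it in a close crop and measure.

```bash
cat > h.py <<'E'
import numpy as np,cv2
def cloud(f):
    z=f["range_z"]; v,u=np.mgrid[:z.shape[0],:z.shape[1]]
    c=np.stack([(u-f["cx"])/f["fx"]*z,(v-f["cy"])/f["fy"]*z,z],-1)
    return np.where(z[...,None]>0,(c-f["t"])@f["R"],np.nan)
def rect(P,m):
    r=cv2.minAreaRect(P[m][:,:2].astype(np.float32)); return np.round(r[0],4),np.round(r[1],4),round(r[2],2),np.round(np.median(P[m][:,2]),4),m.sum()
E
python3 - <<'E'
from h import *
f=dict(np.load("pics/top0.npz")); P=cloud(f); g=dict(np.load("pics/side0.npz"))
cv2.imwrite("pics/crop.png",np.hstack([cv2.resize(f["image"][155:250,165:295,::-1],(0,0),fx=3,fy=3)[:285,:390],cv2.resize(g["image"][130:225,180:300,::-1],(0,0),fx=3,fy=3)]))
z=P[...,2]; roi=np.zeros(z.shape,bool); roi[140:250,165:320]=1
print("table",np.nanmedian(z[250:270,150:280]))
hsv=cv2.cvtColor(f["image"],cv2.COLOR_RGB2HSV); wood=roi&(hsv[...,1]>60)
n,l,s,_=cv2.connectedComponentsWithStats((roi&(z>.03)).astype(np.uint8))
for i in range(1,n):
    if s[i,4]>8:
        m=l==i; print("comp",s[i],"zmax",np.nanpercentile(z[m],95)); t=m&(z>np.nanpercentile(z[m],90)-.006); print("  top",rect(P,t))
m=wood&(z<.022)&(z>0.002);n,l,s,_=cv2.connectedComponentsWithStats(m.astype(np.uint8));k=1+s[1:,4].argmax();print("tray",rect(P,l==k),s[k])
# side cloud
Q=cloud(g); zz=Q[...,2]; r=np.zeros(zz.shape,bool); r[135:180,200:257]=1
for lo,hi in((.155,.175),(.09,.1)):
    t=r&(zz>lo)&(zz<hi)&(g["image"][...,1]>60); print("side",lo,rect(Q,t))
E
```

```text
table -0.0005437962948284668
comp [213 141  18  20 265] zmax 0.11031588319893548
  top (array([0.6283, 0.0854]), array([0.0427, 0.0405]), 11.07, np.float64(0.1064), np.int64(171))
comp [276 169   4  71 169] zmax 0.03834031493203059
  top (array([ 0.4744, -0.0766]), array([0.0078, 0.2033]), 88.04, np.float64(0.0344), np.int64(146))
comp [178 170  20  27 512] zmax 0.10302994582889369
  top (array([0.5339, 0.1832]), array([0.0454, 0.0709]), 89.1, np.float64(0.0991), np.int64(348))
comp [285 195  15  15 169] zmax 0.09023552663184309
  top (array([ 0.4789, -0.1191]), array([0.0243, 0.0254]), 55.55, np.float64(0.0876), np.int64(65))
comp [178 204  25  28 627] zmax 0.1724406922928421
  top (array([0.4346, 0.1689]), array([0.0475, 0.069 ]), 89.5, np.float64(0.169), np.int64(438))
comp [292 214  19  16 229] zmax 0.10963818554306058
  top (array([ 0.4223, -0.1408]), array([0.0403, 0.042 ]), 13.37, np.float64(0.1061), np.int64(167))
tray (array([0.4806, 0.0765]), array([0.2987, 0.2083]), 88.06, np.float64(0.0053), np.int64(4143)) [ 175  167  103   73 4143]
side 0.155 (array([0.4313, 0.1676]), array([0.0521, 0.0742]), 88.18, np.float64(0.1686), np.int64(220))
side 0.09 (array([0.4712, 0.2373]), array([0.1807, 0.1894]), 8.56, np.float64(0.0972), np.int64(170))
```

View pics/crop.png

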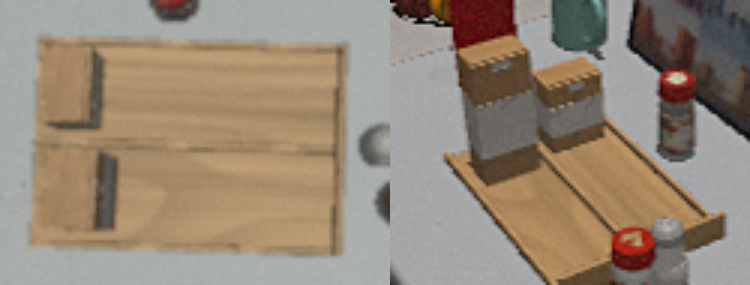

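The crop confirms it: the near-lane carton at (216,165) in the side view is the taller one, with a white band. Its top is at z = 0.169, against 0.099 for the short one. Tray x points along world −y with about 2° of tilt. Now the topple.

```bash
cat >> h.py <<'E'
A=np.array([-.034,-.9994]);B=np.array([.9994,-.034]);O=np.array([.480,.073])
YAW=np.pi/2-.034
def W(x,y,ztip): return [*(O+A*x+B*y),ztip+.011]
def T(p): d=np.asarray(p)[:2]-O; return np.round([d@A,d@B],4)
E
python3 - <<'E'
from plant import robot
from h import *
att=[np.pi,0,YAW]
robot.grip(0.0)
p=W(-.185,-.049,.22)
j=robot.inverse_kinematics(p,att); print(np.round(j,2) if j is not None else None)
robot.move_straight(p,vel=.25,attitude=att)
robot.move_straight(W(-.170,-.049,.150),vel=.12)
print("contact",robot.move_straight(W(-.10,-.049,.150),vel=.05,contact_N=1.0))
s=robot.sense(); x0=T(s["tcp_pos"]); print(s["t"],x0,s["opening"],s["wrist_force"])
for k in range(1,9):
    robot.move_straight(W(x0[0]+.008*k,-.049,.150),vel=.06)
    s=robot.sense();print(T(s["tcp_pos"])[0],np.round(s["wrist_force"],2))
print(s["t"])
for n in("top","side"):
    f=robot.grab_frame(n); np.savez(f"pics/{n}1.npz",**f); cv2.imwrite(f"pics/{n}1.png",f["image"][:,:,::-1])
E
```

```text
[-0.88  0.18  0.3   1.91 -0.06  1.06 -0.59]
contact False
4.8333 [-0.1003 -0.049 ] -0.0006539756084217556 [-0.11247502  0.35488266  0.2968138 ]
-0.0917 [-0.82  0.15 -0.08]
-0.0838 [-0.18  0.21 -0.36]
-0.0758 [ 0.92 -0.37 -0.28]
-0.0678 [ 0.24 -0.22  0.57]
-0.0598 [ 0.29  1.1  -0.04]
-0.0518 [-0.23 -0.31 -0.37]
-0.0438 [ 0.16 -0.49  0.96]
-0.0359 [-0.   -0.6  -0.23]
7.0917
```

View pics/side1.png

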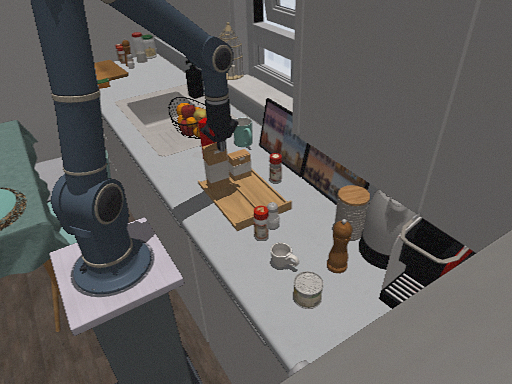

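The side view shows the carton still upright at (216,165), with the gripper near (225,135). I'll project the TCP into both views and look closer.

Run:
```python
from plant import robot
from h import *
s=robot.sense();print(s["t"],s["tcp_pos"],s["tcp_rot"])
out=[]
for n,(r,c) in(("top",(150,160)),("side",(100,170))):
    f=robot.grab_frame(n);im=f["image"][:,:,::-1].copy()
    c1=f["R"]@(s["tcp_pos"])+f["t"];u=f["fx"]*c1[0]/c1[2]+f["cx"];v=f["fy"]*c1[1]/c1[2]+f["cy"];print(n,u,v)
    x=cv2.resize(im[r:r+100,c:c+100],(400,400)); cv2.circle(x,(int((u-c)*4),int((v-r)*4)),3,(0,0,255),-1); out.append(x)
    P=cloud(f)
    if n=="top":
        m=np.zeros(P.shape[:2],bool);m[200:240,172:275]=1;m&=P[...,2]>.03;print(rect(P,m))
cv2.imwrite("pics/c2.png",np.hstack(out))
```

```text
7.1917 [0.4322636  0.11095347 0.16103339] [ 3.14157920e+00 -1.20639749e-04  1.53668441e+00]
top 209.26233884762593 217.82909537136135
(array([0.4201, 0.1008]), array([0.076 , 0.0894]), 0.37, np.float64(0.5466), np.int64(1840))
side 222.4996267604572 155.64439052930516
```

View pics/c2.png

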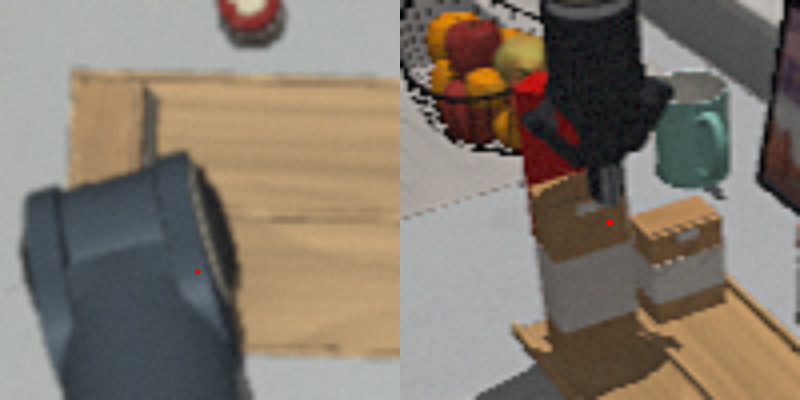

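The crop shows the fingertips behind the carton's top edge, at (605,190), with its front face turned towards the camera. I'll measure its tilt and foot position from the side depth.

Run:
```python
from h import *
for k in(0,1):
    f=dict(np.load(f"pics/side{k}.npz"));P=cloud(f)
    d=P[...,:2]-O; tx,ty=d@A,d@B; z=P[...,2]
    for lo in np.arange(.01,.18,.02):
        m=(abs(ty+.049)<.02)&(z>lo)&(z<lo+.02)&(tx<.06)&(tx>-.13)
        print(k,round(lo+.01,3),m.sum(),np.round(np.percentile(tx[m],[10,50,95]),3) if m.sum() else "")
```

```text
0 0.02 44 [-0.072 -0.07  -0.067]
0 0.04 51 [-0.073 -0.071 -0.067]
0 0.06 48 [-0.072 -0.07  -0.067]
0 0.08 53 [-0.073 -0.07  -0.067]
0 0.1 54 [-0.074 -0.07  -0.066]
0 0.12 54 [-0.074 -0.071 -0.067]
0 0.14 55 [-0.074 -0.072 -0.067]
0 0.16 97 [-0.105 -0.073 -0.068]
0 0.18 35 [-0.111 -0.093 -0.072]
1 0.02 50 [-0.073 -0.07  -0.067]
1 0.04 49 [-0.074 -0.07  -0.067]
1 0.06 51 [-0.074 -0.071 -0.066]
1 0.08 51 [-0.074 -0.071 -0.068]
1 0.1 50 [-0.073 -0.07  -0.067]
1 0.12 53 [-0.074 -0.071 -0.068]
1 0.14 58 [-0.074 -0.071 -0.067]
1 0.16 63 [-0.105 -0.072 -0.069]
1 0.18 40 [-0.108 -0.084 -0.026]
```

Run:
```python
from plant import robot
from h import *
s=robot.sense();print(s["opening"],robot.nose_length,T(s["tcp_pos"]))
f=robot.grab_frame("side");P=cloud(f);d=P[...,:2]-O
for v in range(136,160,2): print(v,[(np.round(d[v,u]@A,3).item(),np.round(d[v,u]@B,3).item(),round(float(P[v,u,2]),3),f["image"][v,u].tolist()) for u in (218,222,226)])
```

```text
-0.004028950403791223 0.011 [-0.0364 -0.049 ]
136 [(-0.022, -0.064, 0.245, [6, 15, 18]), (-0.037, -0.044, 0.232, [32, 25, 34]), (-0.027, -0.035, 0.234, [19, 24, 20])]
138 [(-0.025, -0.063, 0.237, [17, 27, 25]), (-0.032, -0.047, 0.228, [21, 28, 30]), (-0.023, -0.037, 0.229, [61, 59, 61])]
140 [(-0.026, -0.064, 0.229, [33, 38, 39]), (-0.033, -0.047, 0.221, [18, 21, 20]), (-0.399, 0.131, -0.003, [165, 166, 163])]
142 [(-0.028, -0.063, 0.221, [26, 20, 29]), (-0.028, -0.05, 0.217, [50, 50, 49]), (-0.378, 0.12, 0.0, [137, 138, 138])]
144 [(-0.034, -0.062, 0.21, [8, 4, 20]), (-0.023, -0.052, 0.212, [52, 56, 52]), (-0.358, 0.111, 0.003, [141, 143, 142])]
146 [(-0.032, -0.063, 0.204, [27, 19, 26]), (-0.03, -0.05, 0.201, [62, 63, 65]), (-0.028, -0.037, 0.198, [124, 124, 124])]
148 [(-0.037, -0.062, 0.194, [0, 5, 20]), (-0.03, -0.051, 0.193, [59, 59, 61]), (-0.065, -0.021, 0.167, [123, 122, 116])]
150 [(-0.067, -0.05, 0.168, [87, 85, 78]), (-0.022, -0.055, 0.191, [62, 65, 69]), (-0.075, -0.017, 0.153, [113, 102, 93])]
152 [(-0.067, -0.051, 0.161, [109, 106, 102]), (-0.068, -0.036, 0.155, [90, 71, 49]), (-0.068, -0.021, 0.15, [104, 89, 75])]
154 [(-0.074, -0.049, 0.148, [79, 58, 33]), (-0.07, -0.036, 0.146, [88, 68, 45]), (-0.074, -0.019, 0.139, [89, 75, 55])]
156 [(-0.069, -0.051, 0.144, [89, 66, 48]), (-0.07, -0.037, 0.138, [86, 64, 44]), (-0.072, -0.021, 0.132, [96, 80, 61])]
158 [(-0.07, -0.052, 0.135, [80, 63, 47]), (-0.07, -0.037, 0.131, [87, 69, 52]), (-0.071, -0.022, 0.125, [81, 61, 38])]
```

The finger's lower end measures z ≈ 0.19, while the TCP and `nose_length` imply 0.15. The tips therefore passed about 20 mm above the carton, which hasn't moved and gave no contact force. I won't trust the nominal tip length. I'll back off and measure the real tip height in free view.

Run:
```python
from plant import robot
from h import *
robot.move_straight(W(-.036,-.049,.20),vel=.2)
robot.move_straight(W(-.19,-.049,.20),vel=.25)
s=robot.sense();print(s["t"],s["tcp_pos"],s["tcp_rot"],s["opening"])
f=robot.grab_frame("side");P=cloud(f);d=P[...,:2]-O;tx,ty,z=d@A,d@B,P[...,2]
m=(abs(tx+.19)<.03)&(abs(ty+.049)<.035)&(z>.12)
zz=np.sort(z[m]);print("lowest tip pts",zz[:12],m.sum())
v,u=np.nonzero(m&(z<zz[0]+.03));print("pix",u.min(),u.max(),v.max());k=m&(z<zz[0]+.03);print("tx",np.percentile(tx[k],[5,50,95]),"ty",np.percentile(ty[k],[5,50,95]))
im=f["image"][:,:,::-1];cv2.imwrite("pics/c3.png",cv2.resize(im[80:180,160:260],(600,600)))
```

```text
8.5083 [0.43735    0.26253259 0.21026018] [-3.14036767e+00  2.18794341e-03  1.53498566e+00] -0.005688662683963557
lowest tip pts [0.23398151 0.23472654 0.23584273 0.23626638 0.23636838 0.236453
 0.23693399 0.23782396 0.23807307 0.23883012 0.23988004 0.23993861] 972
pix 196 205 120
tx [-0.19147538 -0.17956424 -0.17564107] ty [-0.06322426 -0.05237509 -0.03778564]
```

View pics/c3.png

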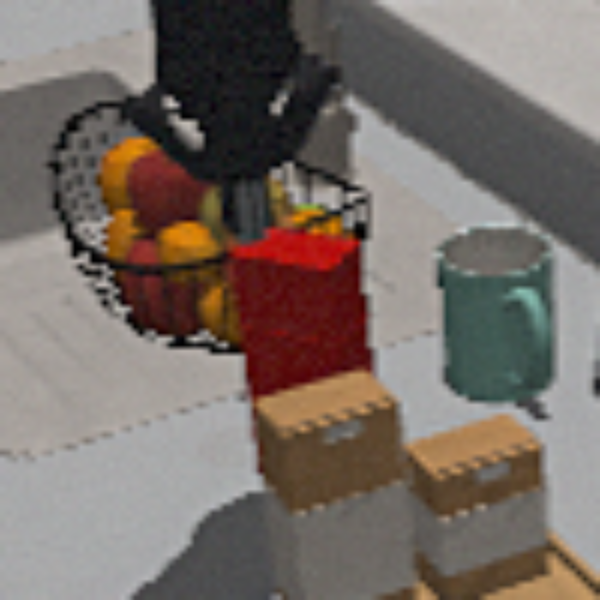

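The lower end of the finger at crop (250,240) gives z ≈ 0.234 with the TCP at 0.210, so the tip is really about 24 mm behind the TCP (`nose_length` claims 11 mm ahead). This agrees with the earlier miss. I'll correct `W` and push again with the tip at z ≈ 0.148, checking that contact actually occurs.

```bash
sed -i 's/ztip+.011/ztip-.024/' h.py
python3 - <<'E'
from plant import robot
from h import *
robot.move_straight(W(-.165,-.049,.148),vel=.15)
hit=robot.move_straight(W(-.105,-.049,.148),vel=.05,contact_N=1.2)
s=robot.sense(); x0=T(s["tcp_pos"])[0]; print(hit,s["t"],x0,s["wrist_force"])
def front():
    f=robot.grab_frame("side");P=cloud(f);d=P[...,:2]-O;tx,ty,z=d@A,d@B,P[...,2]
    m=(abs(ty+.049)<.02)&(tx>-.13)&(tx<.1)
    return [round(float(np.median(tx[m&(abs(z-h)<.012)])),3) if (m&(abs(z-h)<.012)).sum()>5 else None for h in(.03,.09,.13)]
if hit or x0>-.11:
  x=x0
  while x<x0+.065:
    x+=.012
    robot.move_straight(W(x,-.049,.148),vel=.06)
    F=front();print(round(x,3),np.round(robot.sense()["wrist_force"],1),F)
    if F[0] is None or F[2] is None or F[0]>-.055: break
print(robot.sense()["t"])
f=robot.grab_frame("side");cv2.imwrite("pics/side4.png",f["image"][:,:,::-1])
E
```

```text
False 10.6583 -0.1053 [0.29666491 0.42082425 0.02980004]
-0.093 [0.5 0.  0.2] [-0.058, -0.029, -0.011]
-0.081 [ 0.4 -0.2 -0.2] [0.097, None, None]
11.45
```

View pics/side4.png

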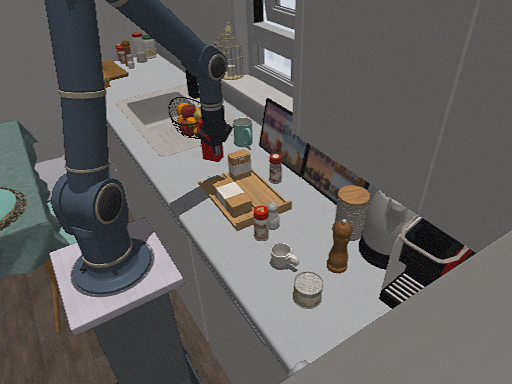

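The carton has toppled and lies in the near lane at about (235,198), with the short carton still standing at (240,163). Next I'll retreat, turn the gripper so its wide side stays clear of the short carton, and measure.

Run:
```python
from plant import robot
from h import *
robot.move_straight(W(-.15,-.051,.16),vel=.2)
p=W(-.15,-.051,.12)
sols=[(np.abs(np.array(j)-robot.sense()["joint_pos"]).max(),y) for y in(YAW+np.pi/2,YAW-np.pi/2) if (j:=robot.inverse_kinematics(p,[np.pi,0,y])) is not None]
print(sols); robot.goto(p,[np.pi,0,min(sols)[1]])
s=robot.sense();print(s["t"],s["tcp_pos"],s["tcp_rot"])
for n in("top","side"):
    f=robot.grab_frame(n);P=cloud(f);d=P[...,:2]-O;tx,ty,z=d@A,d@B,P[...,2]
    m=(abs(z-.05)<.012)&(abs(ty+.051)<.045)&(tx>-.1)&(tx<.143)
    Q=np.stack([tx,ty,z],-1);print(n,rect(Q,m),"x range",np.percentile(tx[m],[1,99]))
    m=(abs(z-.05)<.02)&(ty>0.01)&(ty<.09)&(tx<-.06)&(tx>-.14);print("short front",np.percentile(tx[m],[5,50,95]))
    if n=="side":
        k=(abs(tx+.15)<.04)&(abs(ty+.051)<.04)&(z>.05);print("tip z",np.sort(z[k])[:8])
        cv2.imwrite("pics/c5.png",cv2.resize(f["image"][100:220,170:300,::-1],(650,600)))
```

```text
[(np.float64(1.4633589305299424), 3.1075926535897933), (np.float64(1.3954715601323548), -0.03400000000000003)]
13.2583 [0.43419854 0.22411391 0.09605438] [-3.14157836e+00  4.21067146e-05 -3.42030183e-02]
top (array([ 0.0138, -0.0499]), array([0.0725, 0.1652]), 89.07, np.float64(0.0498), np.int64(1413)) x range [-0.0670915   0.09428507]
short front [-0.12227775 -0.08885176 -0.08806837]
side (array([ 0.0161, -0.0539]), array([0.0742, 0.1688]), 89.5, np.float64(0.0505), np.int64(722)) x range [-0.06391465  0.09920137]
short front [-0.12076537 -0.08862952 -0.08481846]
tip z [0.11510132 0.11684372 0.11771809 0.11990801 0.12008873 0.12071735
 0.12148973 0.12487335]
```

View pics/c5.png

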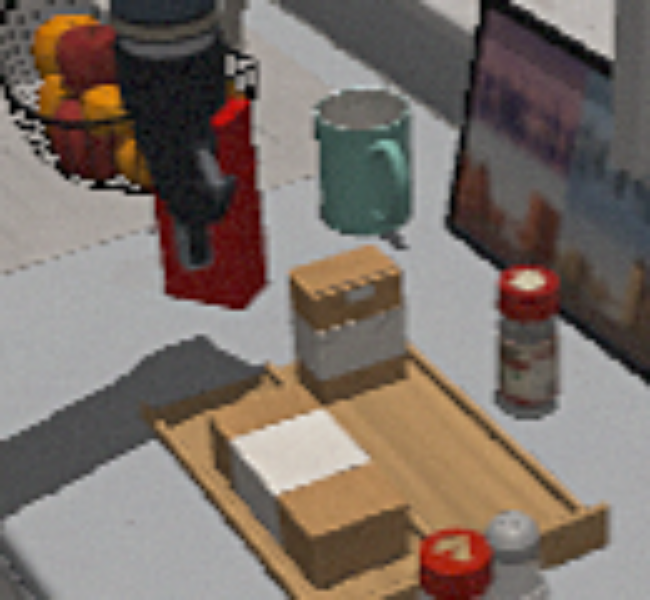

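The carton lies flat: foot at tx ≈ −0.068, ty ≈ −0.050, aligned within about 1°. The tip height is confirmed at 0.117. Now I'll lower behind the foot and push until it meets the end wall.

Run:
```python
from plant import robot
from h import *
print("down hit",robot.move_straight(W(-.115,-.051,.032),vel=.1,contact_N=6))
hit=robot.move_straight(W(-.012,-.051,.032),vel=.03,contact_N=10)
s=robot.sense();print(hit,s["t"],T(s["tcp_pos"]),np.round(s["wrist_force"],1))
robot.move_straight(W(T(s["tcp_pos"])[0]-.05,-.051,.032),vel=.15)
robot.move_straight(W(T(s["tcp_pos"])[0]-.08,-.051,.14),vel=.15)
print(robot.sense()["t"])
for n in("top","side"):
    f=robot.grab_frame(n);P=cloud(f);d=P[...,:2]-O;tx,ty,z=d@A,d@B,P[...,2]
    m=(abs(z-.05)<.007)&(abs(ty+.051)<.045)&(tx>-.1)&(tx<.16)
    Q=np.stack([tx,ty,z],-1);print(n,rect(Q,m),"x range",np.percentile(tx[m],[1,99]))
    w=(abs(z-.034)<.004)&(ty>.01)&(ty<.09)&(tx>.13)&(tx<.17);print("wall top tx",np.percentile(tx[w],[5,50,95]))
cv2.imwrite("pics/c6.png",cv2.resize(f["image"][100:220,170:300,::-1],(650,600)))
```

```text
down hit False
True 16.9167 [-0.0319 -0.0516] [-0.3  1.4  0.7]
18.3
top (array([ 0.0635, -0.0493]), array([0.0721, 0.1653]), 89.99, np.float64(0.0496), np.int64(1399)) x range [-0.01734299  0.14502783]
wall top tx [0.14594815 0.14955578 0.15298659]
side (array([ 0.0658, -0.0524]), array([0.1671, 0.0754]), 0.11, np.float64(0.0507), np.int64(706)) x range [-0.01436219  0.14772621]
wall top tx [0.148345   0.152775   0.15526547]
```

View pics/c6.png

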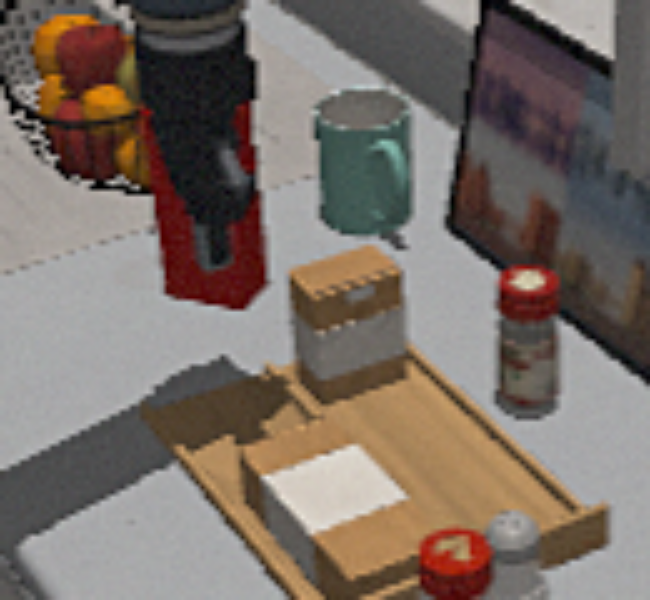

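The carton lies flat against the end wall, its top end at tx ≈ 0.146 against the wall's inner face at about 0.147. The short carton and the jars in view stand as before, and the gripper is clear at (215,240). Handing in.

```bash
python3 -c "
from plant import robot
print(robot.close_job(), robot.sense()['t'])"
```

```text
the job is handed in; nothing more can be done
the job is handed in; nothing more can be done
```

I handed the job in at about 18 s: the tall carton lies flat in its lane with its top end against the end wall, and the short carton still stands where it was; no verdict was returned. The first push passed over the carton because the fingertips sit about 24 mm behind the TCP, not 11 mm ahead as `robot.nose_length` says; I measured that, corrected it and pushed again.

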